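Shut the red-handled air valve under the sliding cover of the bench air box

ROBOT

A 6-joint arm with a two-finger parallel gripper is mounted at the origin on the work surface. World frame = base frame: x ahead of the robot, y to its left, z up, the work surface at z = 0. Lengths are in mm, angles in degrees, forces in N, time in s.
With the tool pointing down it reaches from about 350 to 850 mm from the base axis. Payload 8.1 kg.
Tool frame: the origin (TCP) lies at the very end of the fingers, on their centre line; the grasp point (between the pads) lies 19 mm behind it (r.grip_depth is the distance from the TCP to the grasp point, in mm); y points along the fingers, z is the direction in which the jaws open and shut, and the axes are right-handed (so a half turn about y gives the same grasp; the last joint's range is limited). The gripper opens to 85 mm and grips with 20 to 120 N. Pads are 22 mm wide; open, the fingers measure 114 mm over their backs; the gripper's body (76 mm by 85 mm) begins 54 mm behind the grasp point. The pads swing forward as they close: fully open they stand 13 mm farther back than shut.
Start: joints at [62.888, 7.471, 85.268, -0, 87.261, -4.893], TCP at [226.871, 555.459, 231.292] pointing down, gripper open.
Joint ranges: [-169.43, 169.43], [-51.17, 129.36], [1.28, 143.12], [-76.62, 256.62], [0, 156.53], [-152.29, 152.29]. Speed limits (degrees/s): [136.94, 136.94, 159.86, 180, 180, 180].

INTERFACE

Orientations are given as [roll, pitch, yaw] about the fixed x, y, z axes, in that order (R = Rz(yaw) Ry(pitch) Rx(roll)).
In Python, from bench import readout, eyes, r gives the robot as it stands. The module is installed in compiled form; this text tells all that it offers.
- The arm moves only by the tool move_arm, never from a script. Its argument "motion" is text: rows parted by semicolons, each of 6 numbers parted by spaces: the shift along the world's x, y, z in cm, then the turn, a rotation vector about the world's x, y, z in degrees. A call has 1 to 10 rows; each row is the pose to reach, as a shift and turn from the pose commanded when the call began; what a row does not reach only later rows make up. A row lasts 1/12 s, in which the tool goes at most 41.7 mm and 7.16 degrees, less where a joint would pass 70% of its speed; a pose out of reach is approached as far as the arm can. A call with a gripper value outside its range is refused whole. "fingers" is the finger opening in cm, from 0 to 8.54, set as the call begins (left out, the last holds). The fingers move at their own pace and stop on an object; "squeeze" is the grip in N (left out, the last holds). Time passes only in rows, so rows that repeat a pose let the fingers close. It gives the time, the measured TCP pose, the force and the opening at its end, in the units of the state.
- readout.sense(): the state, without advancing time (a new reading comes with each control period).
- eyes.snapshot(name): name is "side" or "top"; returns a dict with "image" (420x560x3 uint8, blue, green, red), "fx", "fy", "cx", "cy" (pixels), "world_to_cam" (4x4, takes a point from world to camera coordinates). Camera axes: x right, y down, z forward; pixel columns grow to the right and rows downward; lengths in mm; the calibration is good to about 2 mm. A picture is of the moment at which its call begins. There is no depth.
- r.hand_in(): hands the job in, once; it reports no verdict.
The state is a dict: "time": time; "joint_pos": joint angles; "qd": joint speeds; "joint_efforts": joint torques, N m; "tool_pos": TCP position; "tcp_rot": TCP orientation; "ft_force": force on the tool from outside, world axes, zero at the start; "wrist_torque": the same for the moment, N m; "finger_gap": finger opening in mm.
Only numpy, scipy, OpenCV 4.12 (cv2) and the standard library are available. Lean on these libraries where they do the work, as an engineer would, in place of code of your own. Each camera call takes 0.05 s, during which the arm holds its last target. There are 200 camera calls.

TASK

Shut off the jig air at the bench air box: push its steel cover back along the channels until it is fully open, then push the red valve handle round a quarter turn until it is fully shut across its pipe. Push gently with the fingertips, without gripping the cover lip or the handle or straining them against their stops. Leave the blue handle open, leave the cover open, and do not disturb the magnifier or the small parts lying on the bench.

Things in the scene. Friction and masses are not known exactly. Their poses are not given: they have to be found in the camera images.
- box: Grey box fixed to the bench, 268 mm wide, walls 75 mm high, channels on its sides to 86 mm. Origin on the bench under the middle of its open valve well; x to the rear (away from the robot), y left, z up. Well inside: x -65..65, y -130..130, floor z 4 mm. Rear deck (z 75) x 65..205, a regulator 106 mm high behind it to x 275. Pipe couplers stick out in front to x -99, below z 35.
- cover (a joint): Opening of the opaque stainless cover in m, along the box's +x: 0 = shut over the well, 0.13 = fully open against its stop, over the rear deck. Captive in its channels. Friction about 3 N; stays where it is left. Starts 0 to 0.02.
- cover_lip (a point): Upright steel push lip along the cover's front edge, 220 mm long (y), 4 mm thick, 18 mm high (80 to 98 mm above the bench), black strip on its front. Origin at the middle of the lower edge of its front face, the face to push; axes as the box. With the cover shut it is at box x = -69 mm; it moves with the cover.
- red_handle (a joint): Turn of the red handle (marked with a white dot) in rad: 0 = open, along the pipe, free end to the box's -x (front); 1.571 = shut, against its stop, free end to the box's +y (left). Shuts clockwise seen from above. Friction 0.12 N m (3 N near the free end); stays where it is left. Starts 0 to 0.12.
- red_sleeve (a point): Red sleeve of the handle to shut, 52 (own x) x 12 x 12 mm, hidden by the cover at first. Origin at its centre, 61 mm above the bench; upright turning axis 39 mm from it along own +x, free end 26 mm along own -x. To shut, push its own -y side towards own +y. Valve and pipe below reach 36 mm above the bench, the stem (within 10 mm of the axis) 63 mm.
- red_valve: Brass quarter-turn ball valve fixed in the well, pipe along the box's x. Origin on the well floor (4 mm above the bench) under the red handle's turning axis. At box x 35 mm, y -60 or +35 mm; the blue valve has the other place.
- blue_handle (a joint): Turn of the blue handle in rad, sizes and directions as the red one. Starts 0 to 0.12 (open) and must stay open.
- blue_valve: The valve of the blue handle, like the red one; origin on the well floor under its handle's turning axis.
- relay: Loose bystander: blue plug-in relay standing on its pins, 28 x 36 x 59 mm high, origin at the centre of its underside. On the bench right of the box.
- plug: Loose bystander: brass test plug standing on its 22 mm wide head, 50 mm high, origin at the centre of its underside. On the bench left of the box.
- pad: Loose bystander: black rubber foot pad, 38 mm wide, 12 mm high, origin at the centre of its underside. On the bench in front of the box, towards its left.
- spring: Loose bystander: bent stainless contact spring lying flat, about 70 x 10 x 11 mm, origin near the middle of its underside. On the bench right of the box.
- lens (a point): Bystander: centre of the magnifier's lens in its white ring, 142 mm wide, 273 mm above the bench, on a stiffly swinging steel arm 285 mm long. Its post, 300 mm high, stands at the far right.

How it is judged:
By the outcome, as a careful person would: the job done as asked, in the order asked, and still so for the second after the job is handed in, with the robot touching nothing.
It also fails if it takes over 48 s, if anything falls off the work surface, if the arm or the gripper's body presses on something with over 40 N, if the wrist force passes 120 N, or if a joint passes its speed limit or range.

## Working session

There is one attempt and no reset: what is moved stays moved. The work goes in short steps, Python scripts to look and compute and a tool call to move; the robot and the scene stay as the last step left them, time stands still between calls to the robot, and variables do not carry over. Pictures are saved under pics/ and viewed, about 8 in all and at most 12, crops included, and the job is handed in when it is done.

Besides the shell and the picture viewer there is one more tool, called after ">>>" in YAML: its name, and indented under it one key for each argument. move_arm: Moves the arm, as the interface text tells. Its arguments: {"type":"object","properties":{"motion":{"type":"string"},"fingers":{"type":"number"},"squeeze":{"type":"number"}},"required":["motion"]}

```bash
mkdir -p pics; cat > h.py <<'E'
import numpy as np, cv2
from bench import readout, eyes, r
def snap(n,f,crop=None,s=1):
    d=eyes.snapshot(n); im=d["image"]
    np.savez(f"{n}.npz",K=[d["fx"],d["fy"],d["cx"],d["cy"]],T=d["world_to_cam"])
    cv2.imwrite(f"pics/{f}_raw.png",im)
    if crop: u0,v0,u1,v1=crop; im=im[v0:v1,u0:u1]
    cv2.imwrite(f"pics/{f}.png",cv2.resize(im,None,fx=s,fy=s,interpolation=cv2.INTER_CUBIC)); return d
def cal(n):
    z=np.load(f"{n}.npz"); return z["K"],z["T"]
def onz(n,u,v,z):
    K,T=cal(n); R=T[:3,:3]; c=-R.T@T[:3,3]
    d=R.T@np.array([(u-K[2])/K[0],(v-K[3])/K[1],1]); return c+d*(z-c[2])/d[2]
def proj(n,p):
    K,T=cal(n); q=T[:3,:3]@np.array(p,float)+T[:3,3]; return [round(K[0]*q[0]/q[2]+K[2],1),round(K[1]*q[1]/q[2]+K[3],1)]
E
python3 -c "
from h import *
for n in('top','side'):
  snap(n,n+'0',None,1.4); K,T=cal(n); print(n,K,(-T[:3,:3].T@T[:3,3]).round(),T[:3,:3].round(2).tolist())
s=readout.sense();print(s['tcp_rot'],s['tool_pos'],s['finger_gap'],s['time'])"
```

```text
top [402.7270611  402.7270611  277.39590195 215.1002608 ] [ 332. -122. 1530.] [[-0.01, -1.0, -0.0], [-0.98, 0.01, -0.18], [0.18, -0.0, -0.98]]
side [415.69266231 415.69266231 277.63118415 213.36868834] [ 508. -914.  966.] [[1.0, -0.05, 0.02], [-0.03, -0.71, -0.71], [0.05, 0.7, -0.71]]
[-9.00967064e+01  8.40150680e-03 -2.22188093e+01] [226.63902606 555.00642286 230.3294881 ] 85.46936789771719 0.1
```

View pics/top0.png

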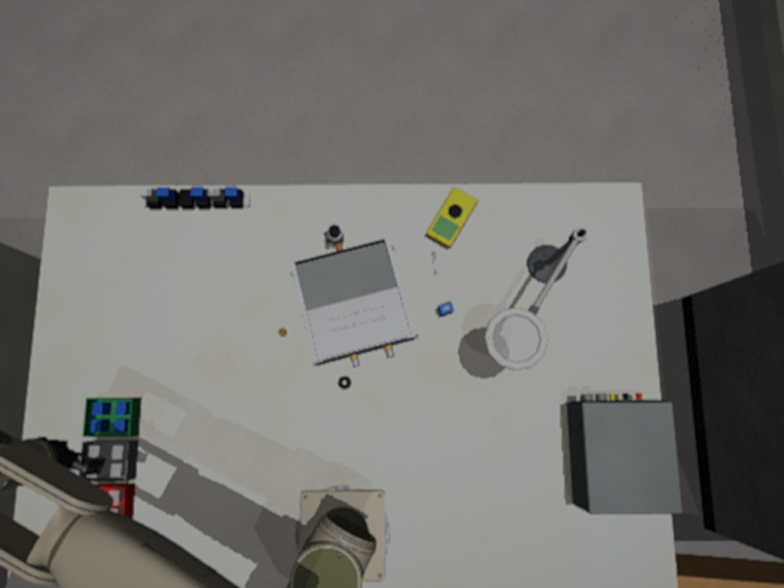

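View pics/side0.png

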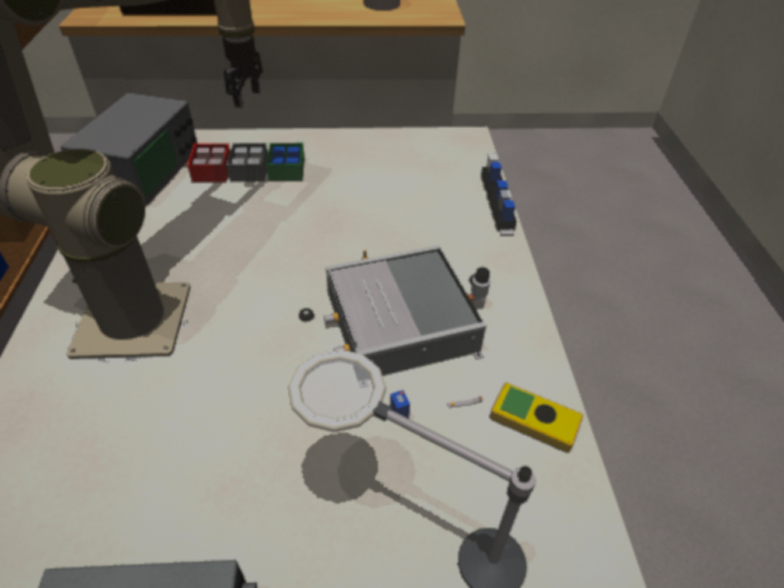

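Top shows the box at about (293–415, 240–365) in the 1.4x picture, cover shut, lens right of it at (516, 340). I'll zoom in on the box.

```bash
python3 -c "
import cv2,numpy as np
t=cv2.imread('pics/top0_raw.png')[160:285,195:335];s=cv2.imread('pics/side0_raw.png')[170:280,210:360]
cv2.imwrite('pics/c1.png',cv2.resize(t,None,fx=4.8,fy=4.8,interpolation=cv2.INTER_CUBIC))
"
```

```text
(no output)
```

View pics/c1.png

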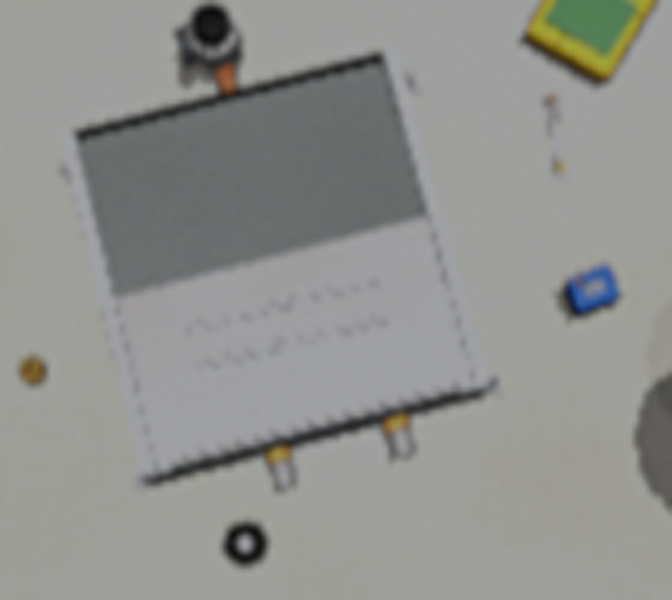

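The crop shows cover corners at about (115,295) and (427,215) at its rear, the front edge from (145,482) to (485,388), rear deck corners (78,133), (383,57), and couplers at (280,455), (397,425).

```bash
python3 -c "
from h import *
pts=dict(FL=(145,482,86),FR=(488,387,86),RL=(78,133,75),RR=(383,57,75),CL=(115,295,80),CR=(427,215,80),c1=(286,487,20),c2=(405,457,20),pad=(245,543,12),plug=(32,370,50),relay=(595,288,59),spr1=(550,100,8),spr2=(559,168,8))
P={}
for k,(u,v,z) in pts.items():
  P[k]=onz('top',u/4.8+195,v/4.8+160,z)[:2]; print(k,P[k].round(1))
print('lens',onz('top',516/1.4,340/1.4,273).round())
for a,b in(('FR','FL'),('RR','RL'),('CR','CL'),('c2','c1')):
  d=P[b]-P[a];print(a,b,np.hypot(*d).round(1),np.degrees(np.arctan2(-d[0],d[1])).round(1))
"
```

```text
FL [428.3  64.8]
FR [ 497.5 -191.4]
RL [698.6 122.5]
RR [ 757.9 -114. ]
CL [570.4  90.7]
CR [ 630.8 -147. ]
c1 [428.1 -36.3]
c2 [ 450.7 -129. ]
pad [385.5  -4.1]
plug [517.3 157.9]
relay [ 576.8 -276.4]
spr1 [ 740.3 -249.1]
spr2 [ 683.6 -255.2]
lens [ 467. -407.  273.]
FR FL 265.4 15.1
RR RL 243.8 14.1
CR CL 245.3 14.3
c2 c1 95.4 13.7
```

>>> move_arm:
  motion: "1 -3.5 0 0 0 3.5; 2.1 -7.2 0 0 0 7; 3.3 -11 0 0 0 11; 4.4 -14.8 0 0 0 15; 5.6 -18.5 0 0 0 19; 6.7 -22.2 0 0 0 23; 7.9 -26 0 0 0 27; 9 -29.7 0 0 0 31; 10.2 -33.5 0 0 0 34; 11.3 -37 0 0 0 36.5"
  fingers: 0
  squeeze: 20

```text
time: 0.93
tool_pos: [339.8, 183.5, 231.0]
tcp_rot: [-90.0, 0.0, 14.5]
ft_force: [1.1, 0.2, 0.5]
finger_gap: -0.1
```

>>> move_arm:
  motion: "1.1 -3.7 -1 0 0 0; 2.2 -7.4 -2 0 0 0; 3.4 -11.1 -4 0 0 0; 4.5 -14.8 -6 0 0 0; 5.6 -18.5 -8 0 0 0; 6.7 -22 -9 0 0 0; 7.3 -24.5 -10 0 0 0; 7.7 -25.8 -10.5 0 0 0; 7.7 -25.8 -10.5 0 0 0; 7.7 -25.8 -10.5 0 0 0"

```text
time: 1.77
tool_pos: [416.2, -72.8, 125.6]
tcp_rot: [-89.9, 0.1, 14.2]
ft_force: [0.3, 0.7, -0.7]
finger_gap: 0.2
```

```bash
python3 -c "
from h import *
s=readout.sense();print(s['tcp_rot'],s['tool_pos'],s['finger_gap'],s['time'],s['ft_force'])
snap('side','s1',(190,120,370,255),4.4); print(proj('side',s['tool_pos']))
o=np.array([530,-46]);c,q=np.cos(np.radians(14.3)),np.sin(np.radians(14.3));d=s['tool_pos'][:2]-o;print('box',c*d[0]+q*d[1],-q*d[0]+c*d[1])
for p in((-69,110,98),(-69,-110,98),(-69,110,80),(-69,-110,80)):
  u,v=proj('side',[o[0]+c*p[0]-q*p[1],o[1]+q*p[0]+c*p[1],p[2]]);print(p,(u-190)*4.4,(v-120)*4.4)
"
```

```text
[-89.92745536   0.09074814  14.15898929] [416.19018098 -72.78981061 125.61397244] 0.16401605639425731 1.7667 [ 0.28071392  0.73447178 -0.71432868]
[np.float64(224.0), np.float64(213.1)]
box -116.90056179334043 2.1511650183844324
(-69, 110, 98) 187.00000000000003 319.44
(-69, -110, 98) 267.08 548.24
(-69, 110, 80) 188.32000000000008 338.36000000000007
(-69, -110, 80) 267.5200000000001 566.7200000000001
```

View pics/s1.png

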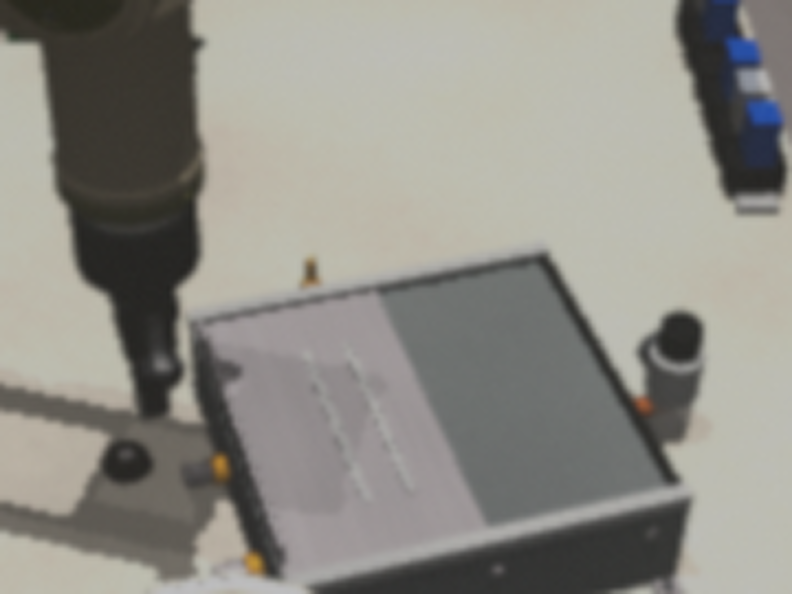

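The fingertips at (152,410) hover in front of the lip, which runs from (195,325) to (280,560), within about 3 mm of the prediction. I'll lower the tool and push.

>>> move_arm:
  motion: "0 0 -2 0 0 0; 0 0 -3.8 0 0 0; 0 0 -4 0 0 0; 1 0.25 -4 0 0 0; 2 0.5 -4 0 0 0; 2.7 0.7 -4 0 0 0; 3.3 0.85 -4 0 0 0; 3.9 1 -4 0 0 0; 4.5 1.15 -4 0 0 0; 5.1 1.3 -4 0 0 0"

```text
time: 2.65
tool_pos: [467.9, -59.2, 86.4]
tcp_rot: [-90.0, 0.1, 14.3]
ft_force: [-3.3, -0.2, 3.2]
finger_gap: 0.1
```

>>> move_arm:
  motion: "0.8 0.2 0 0 0 0; 1.6 0.4 0 0 0 0; 2.4 0.6 0 0 0 0; 3.2 0.8 0 0 0 0; 4 1 0 0 0 0; 4.8 1.2 0 0 0 0; 5.6 1.4 0 0 0 0; 6.2 1.6 0 0 0 0"

```text
time: 3.32
tool_pos: [530.7, -43.5, 86.0]
tcp_rot: [-90.0, 0.0, 14.3]
ft_force: [-3.7, -1.2, 0.4]
finger_gap: 0.1
```

>>> move_arm:
  motion: "0.7 0.15 0 0 0 0; 1.4 0.35 0 0 0 0; 2.1 0.5 0 0 0 0; 2.8 0.7 0 0 0 0; 3.3 0.85 0 0 0 0; 3.7 0.95 0 0 0 0; 4 1 0 0 0 0; 4 1 0 0 0 0"

```text
time: 3.98
tool_pos: [570.7, -33.5, 86.5]
tcp_rot: [-90.0, -0.1, 14.3]
ft_force: [-0.9, 0.2, 0.3]
finger_gap: 0.1
```

```bash
python3 -c "
from h import *
s=readout.sense();print(s['tool_pos'],s['ft_force'])
snap('side','s2',(230,165,370,265),5.6); 
o=np.array([530,-46]);c,q=np.cos(np.radians(14.3)),np.sin(np.radians(14.3));d=s['tool_pos'][:2]-o;print('box',c*d[0]+q*d[1],-q*d[0]+c*d[1])
for p in((61,110,98),(61,-110,98),(51,-110,98),(35,35,61),(35,-60,61),(-30,35,61),(-30,-60,61)):
  u,v=proj('side',[o[0]+c*p[0]-q*p[1],o[1]+q*p[0]+c*p[1],p[2]]);print(p,(u-230)*5.6,(v-165)*5.6)
"
```

```text
[570.74417278 -33.48572882  86.48558336] [-0.93067287  0.1740045   0.3491199 ]
box 42.57275701677228 2.0627551867554548
(61, 110, 98) 239.11999999999992 110.88000000000005
(61, -110, 98) 366.79999999999995 389.75999999999993
(51, -110, 98) 348.31999999999994 393.68000000000006
(35, 35, 61) 232.96000000000012 256.4800000000001
(35, -60, 61) 285.59999999999997 379.1199999999999
(-30, 35, 61) 118.71999999999993 280.0
(-30, -60, 61) 165.7600000000001 405.44
```

View pics/s2.png

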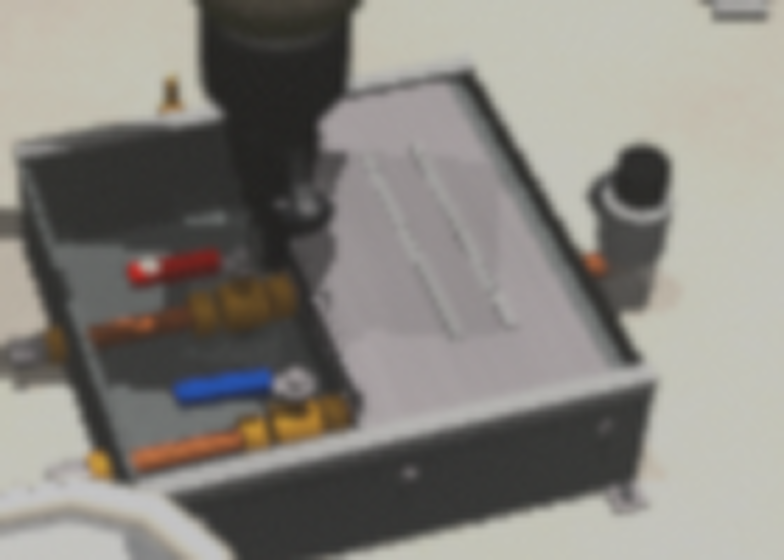

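The red handle runs from (130,270) to (220,262), so it is at y +35, with blue at y −60. The cover is about 1 cm short of open. I'll finish in small steps while watching the force.

>>> move_arm:
  motion: "0.2 0.05 0 0 0 0; 0.35 0.1 0 0 0 0; 0.5 0.13 0 0 0 0"

```text
time: 4.28
tool_pos: [575.1, -32.5, 86.7]
tcp_rot: [-90.0, -0.0, 14.3]
ft_force: [-3.6, -0.8, 0.9]
finger_gap: 0.2
```

>>> move_arm:
  motion: "0.1 0.025 0 0 0 0; 0.2 0.05 0 0 0 0"

```text
time: 4.45
tool_pos: [577.2, -31.9, 86.7]
tcp_rot: [-90.0, -0.0, 14.3]
ft_force: [-3.5, -2.6, 2.1]
finger_gap: 0.1
```

>>> move_arm:
  motion: "0.1 0.025 0 0 0 0; 0.15 0.04 0 0 0 0"

```text
time: 4.62
tool_pos: [578.7, -31.5, 86.6]
tcp_rot: [-90.0, -0.0, 14.3]
ft_force: [-2.2, -1.9, 3.6]
finger_gap: 0.4
```

>>> move_arm:
  motion: "0.1 0.025 0 0 0 0; 0.1 0.025 0 0 0 0"

```text
time: 4.78
tool_pos: [579.6, -31.1, 86.4]
tcp_rot: [-90.0, -0.0, 14.3]
ft_force: [-1.1, -0.9, 0.8]
finger_gap: 0.5
```

>>> move_arm:
  motion: "0.1 0.025 0 0 0 0; 0.1 0.025 0 0 0 0"

```text
time: 4.95
tool_pos: [580.5, -30.8, 86.3]
tcp_rot: [-90.0, -0.0, 14.3]
ft_force: [-1.4, -0.8, 0.8]
finger_gap: -0.3
```

>>> move_arm:
  motion: "0.1 0.025 0 0 0 0; 0.1 0.025 0 0 0 0"

```text
time: 5.12
tool_pos: [581.2, -30.6, 86.2]
tcp_rot: [-90.0, 0.0, 14.3]
ft_force: [-4.4, -1.3, 2.5]
finger_gap: 0.1
```

>>> move_arm:
  motion: "0.1 0.025 0 0 0 0; 0.1 0.025 0 0 0 0"

```text
time: 5.28
tool_pos: [581.2, -30.6, 86.1]
tcp_rot: [-90.0, 0.2, 14.3]
ft_force: [-10.8, -2.4, 6.6]
finger_gap: -0.2
```

>>> move_arm:
  motion: "0.1 0.025 0 0 0 0; 0.1 0.025 0 0 0 0"

```text
time: 5.45
tool_pos: [581.3, -30.6, 86.2]
tcp_rot: [-90.0, 0.3, 14.3]
ft_force: [-14.4, -3.4, 10.4]
finger_gap: 0.2
```

Force rose to about 14 N with no further travel, so the cover is at its stop. I'll back off and lift.

>>> move_arm:
  motion: "-0.6 -0.15 0 0 0 0; -2 -0.5 0 0 0 0; -4 -1 1 0 0 0; -5 -1.5 3.5 0 0 0; -5.5 -2 5 0 0 0; -5.5 -2 5 0 0 0"

```text
time: 5.95
tool_pos: [530.2, -51.0, 140.3]
tcp_rot: [-90.2, -0.4, 14.3]
ft_force: [0.3, 0.2, 0.5]
finger_gap: -0.2
```

```bash
cat >> h.py <<'E'
o=np.array([530.,-46]);c,q=np.cos(np.radians(14.3)),np.sin(np.radians(14.3))
def w(p): return np.array([o[0]+c*p[0]-q*p[1],o[1]+q*p[0]+c*p[1],p[2]])
def b(t): d=np.array(t[:2])-o; return np.array([c*d[0]+q*d[1],-q*d[0]+c*d[1],t[2]])
E
python3 -c "
from h import *
s=readout.sense();print(s['tool_pos'],b(s['tool_pos']),s['joint_pos'])
snap('top','t2',(205,180,305,260),7.5)
for p in((61,110,98),(61,-110,98),(35,35,61),(-30,35,61),(35,-60,61),(-30,-60,61)):
  u,v=proj('top',w(p));print(p,(u-205)*7.5,(v-180)*7.5)
"
```

```text
[530.23985843 -50.99272148 140.26960419] [ -1.00077068  -4.89727045 140.26960419] [-1.10155531e+01  2.37440013e-01  1.02503928e+02  1.00997940e-02
  7.68663971e+01 -1.15270274e+02]
(61, 110, 98) 130.50000000000006 322.5
(61, -110, 98) 573.75 207.74999999999991
(35, 35, 61) 300.74999999999994 346.4999999999999
(-30, 35, 61) 333.00000000000006 473.9999999999999
(35, -60, 61) 488.25000000000017 297.7499999999999
(-30, -60, 61) 521.25 424.49999999999994
```

View pics/t2.png

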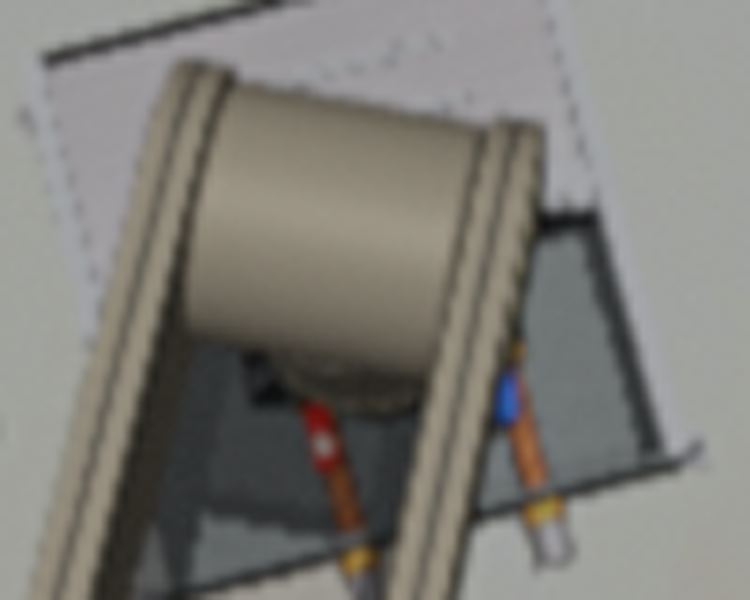

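The red handle's dot is at (322,443) and its free end near (325,465), about 3 mm further +x than predicted. That agrees with where the cover stopped, so I'll shift the box origin by 3 mm. The plan is to turn the tool −90°, move to the push radius, descend into the gap right of the red handle, then arc round.

>>> move_arm:
  motion: "-0.2 0 0 0 0 -7; -0.4 -0.1 0 0 0 -14; -0.6 -0.2 0 0 0 -21; -0.8 -0.2 0 0 0 -28; -0.8 -0.2 0 0 0 -35; -0.8 -0.2 0 0 0 -42; -0.8 -0.2 0 0 0 -49; -0.8 -0.2 0 0 0 -56; -0.8 -0.2 0 0 0 -63; -0.8 -0.2 0 0 0 -70"

```text
time: 6.83
tool_pos: [520.3, -51.5, 134.8]
tcp_rot: [-90.0, 0.1, -56.0]
ft_force: [0.2, -0.1, -0.7]
finger_gap: 0.0
```

>>> move_arm:
  motion: "0 0 0 0 0 -7; 0 0 0 0 0 -14; 0 0 0 0 0 -20; 0 0 -2.5 0 0 -20; 0 0 -5 0 0 -20; 0 0 -7 0 0 -20; 0 0 -8.4 0 0 -20; 0 0 -8.8 0 0 -20; 0 0 -8.8 0 0 -20"

```text
time: 7.58
tool_pos: [518.8, -51.4, 45.9]
tcp_rot: [-90.2, 0.1, -75.7]
ft_force: [-0.3, 0.5, 0.7]
finger_gap: -0.3
```

```bash
python3 -c "
from h import *
s=readout.sense();print(b(s['tool_pos']),s['joint_pos'].round(),s['ft_force'].round(1)) if hasattr(s['joint_pos'],'round') else print(s)
snap('side','s3',(230,165,370,265),5.6)
A=np.array([38,35])
t0=s['tool_pos']
for a in range(0,100,10):  # tcp path: radius 47, offset 17 behind own -y side
  t=np.radians(a); e=np.array([-np.cos(t),np.sin(t)]); n=np.array([np.sin(t),np.cos(t)])
  p=A+47*e-17*n; W=w([*p,52]); print(a,p.round(1),((W-t0)/10).round(2))
"
```

```text
[-12.14204749  -2.47634752  45.88880034] [-11.   6. 108.   0.  67. -26.] [-0.3  0.5  0.7]
0 [-9. 18.] [-0.2   2.06  0.61]
10 [-11.2  26.4] [-0.63  2.82  0.61]
20 [-12.   35.1] [-0.91  3.65  0.61]
30 [-11.2  43.8] [-1.05  4.51  0.61]
40 [-8.9 52.2] [-1.04  5.38  0.61]
50 [-5.2 60.1] [-0.88  6.23  0.61]
60 [-0.2 67.2] [-0.57  7.05  0.61]
70 [ 6.  73.4] [-0.12  7.79  0.61]
80 [13.1 78.3] [0.45 8.45 0.61]
90 [21. 82.] [1.12 9.   0.61]
```

View pics/s3.png

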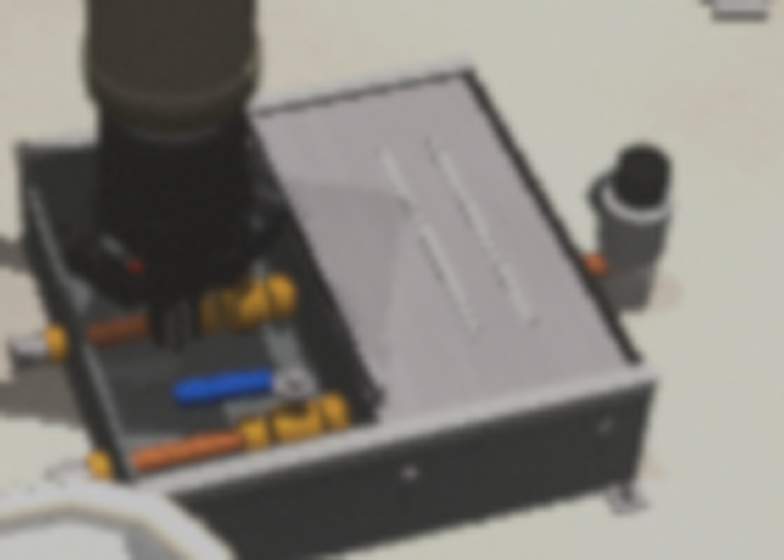

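The fingers stand at (175,330) in the gap between the handles, clear of blue (180–275,385). I'll now make contact and start the arc.

>>> move_arm:
  motion: "-0.05 0.5 0.6 0 0 0; -0.1 1 0.6 0 0 0; -0.15 1.6 0.6 0 0 0; -0.2 2.06 0.6 0 0 0; -0.42 2.43 0.6 0 0 -5; -0.63 2.82 0.6 0 0 -10; -0.78 3.23 0.6 0 0 -15; -0.91 3.65 0.6 0 0 -20"

```text
time: 8.3
tool_pos: [511.7, -15.5, 55.1]
tcp_rot: [-89.9, -0.0, -95.9]
ft_force: [-1.1, -2.2, 2.7]
finger_gap: 0.3
```

>>> move_arm:
  motion: "-0.09 0.43 0 0 0 -5; -0.14 0.86 0 0 0 -10; -0.15 1.3 0 0 0 -15; -0.13 1.73 0 0 0 -20; -0.07 2.16 0 0 0 -25; 0.03 2.58 0 0 0 -30; 0.17 3 0 0 0 -35; 0.34 3.4 0 0 0 -40"

```text
time: 8.97
tool_pos: [514.6, 18.8, 54.8]
tcp_rot: [-90.0, -0.0, -135.9]
ft_force: [-1.3, -1.7, 2.1]
finger_gap: 0.2
```

>>> move_arm:
  motion: "0.2 0.38 0 0 0 -5; 0.45 0.74 0 0 0 -10; 0.72 1.08 0 0 0 -15; 1.02 1.4 0 0 0 -20; 1.1 1.48 0 0 0 -22"

```text
time: 9.38
tool_pos: [525.7, 33.8, 54.7]
tcp_rot: [-90.0, -0.0, -158.0]
ft_force: [-2.3, -1.9, 2.9]
finger_gap: -0.1
```

```bash
python3 -c "
from h import *
s=readout.sense();print(b(s['tool_pos']),s['tcp_rot'],s['ft_force'])
snap('side','s4',(230,165,370,265),5.6)"
```

```text
[15.54850809 78.3966891  54.71993988] [-8.99790011e+01 -8.79794275e-03 -1.57977516e+02] [-2.34085491 -1.91782118  2.85253943]
```

View pics/s4.png

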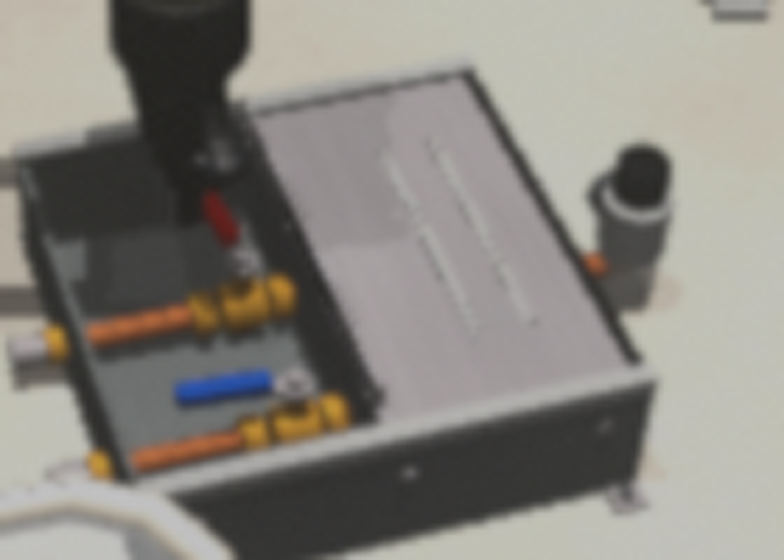

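The red handle (205–240, 195–240) is near shut and the cover is still open. I'll creep to the stop.

>>> move_arm:
  motion: "0.15 0.12 0 0 0 -2; 0.3 0.23 0 0 0 -4; 0.43 0.33 0 0 0 -6; 0.5 0.38 0 0 0 -7"

```text
time: 9.77
tool_pos: [530.4, 37.4, 54.5]
tcp_rot: [-90.0, -0.0, -164.7]
ft_force: [-3.3, 0.2, 2.6]
finger_gap: 0.0
```

>>> move_arm:
  motion: "0.1 0.05 0 0 0 -1; 0.13 0.06 0 0 0 -1"

```text
time: 9.93
tool_pos: [530.5, 37.7, 54.3]
tcp_rot: [-90.0, -0.2, -165.7]
ft_force: [-10.9, -0.6, 8.6]
finger_gap: 0.7
```

>>> move_arm:
  motion: "0 0 0 0 0 0; -0.4 -0.1 0 0 0 0; -1.5 -0.4 0 0 0 0; -2.2 -0.6 1 0 0 0; -2.5 -0.7 4 0 0 0; -2.5 -0.7 7.5 0 0 0; -3.5 -2 11 0 0 0; -6 -4 14 0 0 0; -9 -6 15 0 0 0; -12 -7 15 0 0 0"

```text
time: 10.77
tool_pos: [413.3, -34.0, 208.6]
tcp_rot: [-89.8, 0.4, -165.7]
ft_force: [-0.5, -0.0, 0.1]
finger_gap: 0.3
```

>>> move_arm:
  motion: "0.5 3 1.5 0 0 0; 1 6.5 3 0 0 0; 1 10 3 0 0 0; 1 14 3 0 0 0; 1 18 3 0 0 0; 1 22 3 0 0 0; 1 25 3 0 0 0; 1 28 3 0 0 0; 1 28 3 0 0 0"

```text
time: 11.52
tool_pos: [421.2, 252.3, 234.3]
tcp_rot: [-90.1, 0.1, -165.4]
ft_force: [-0.3, -0.2, -0.1]
finger_gap: 0.2
```

```bash
python3 -c "
from h import *
s=readout.sense();print(s['tool_pos'],s['time'],s['ft_force'])
A=snap('top','t5'); B=snap('side','s5')
a=cv2.resize(A['image'][160:285,195:335],None,fx=3.6,fy=3.6,interpolation=cv2.INTER_CUBIC)
c_=cv2.resize(B['image'][150:300,220:350],None,fx=3,fy=3,interpolation=cv2.INTER_CUBIC)[:a.shape[0]]
cv2.imwrite('pics/f.png',np.hstack([a[:,:400],c_[:,:390]]) if 0 else np.hstack([a,c_])[:, :800])"
```

```text
[421.22224899 252.33899267 234.32090872] 11.5167 [-0.29188876 -0.23367961 -0.10717161]
```

View pics/f.png

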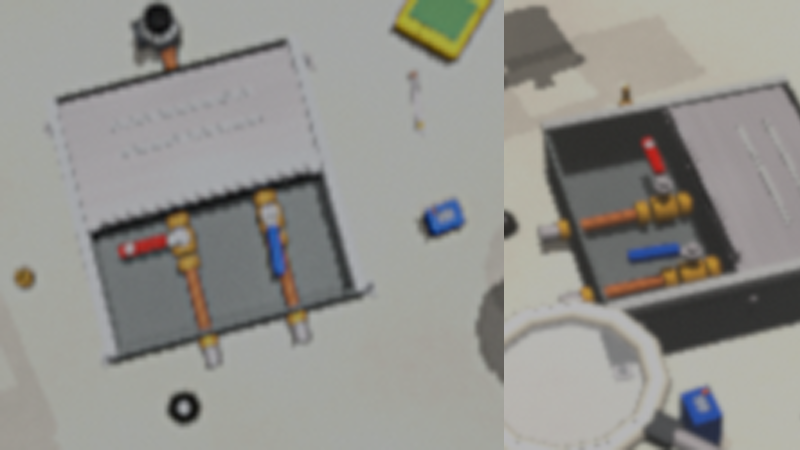

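Both views show the cover open, red across its pipe and blue along its pipe. I'll check red's angle numerically before handing in.

```bash
python3 -c "
from h import *
for n,f in(('top','t5'),('side','s5')):
  im=cv2.imread(f'pics/{f}_raw.png').astype(int)
  for nm,m in(('red',(im[...,2]>110)&(im[...,1]<85)&(im[...,0]<90)),('blue',(im[...,0]>110)&(im[...,2]<90)&(im[...,1]<110))):
    v,u=np.nonzero(m); P=np.array([b(onz(n,a,d,64)) for a,d in zip(u,v)])
    k=(abs(P[:,0])<60)&(abs(P[:,1])<125); P=P[k][:,:2]
    C=P.mean(0); V=np.linalg.svd(P-C)[2][0]; A=np.array([38,35 if nm=='red' else -60])
    e=C-A; print(n,nm,k.sum(),C.round(1),'axis angle',np.degrees(np.arctan2(V[1],-V[0])).round(1),'from pivot',np.degrees(np.arctan2(e[1],-e[0])).round(1))
"
```

```text
top red 41 [28.4 60.4] axis angle -54.5 from pivot 69.4
top blue 37 [  0.  -55.9] axis angle 4.3 from pivot 6.1
side red 92 [10.1  5.5] axis angle -69.4 from pivot -46.6
side blue 58 [  1.  -54.1] axis angle 5.3 from pivot 9.1
```

```bash
python3 -c "
from h import *
for n,f in(('top','t5'),('side','s5')):
  im=cv2.imread(f'pics/{f}_raw.png').astype(int)
  m=(im[...,2]>100)&(im[...,2]>2.6*im[...,1])&(im[...,2]>2.6*im[...,0])
  v,u=np.nonzero(m); P=np.array([b(onz(n,a,d,64)) for a,d in zip(u,v)])
  k=(abs(P[:,0])<60)&(P[:,1]<125)&(P[:,1]>40); P=P[k][:,:2]
  C=P.mean(0); V=np.linalg.svd(P-C)[2][0]; e=C-[38,35]
  print(n,k.sum(),C.round(1),P.min(0).round(),P.max(0).round(),V.round(2),np.degrees(np.arctan2(e[1],-e[0])).round(1))
"
```

```text
top 21 [38.  66.7] [34. 53.] [43. 81.] [-0.04  1.  ] 90.0
side 28 [39.5 68.7] [33. 52.] [45. 84.] [ 0.02 -1.  ] 92.6
```

Red measures about 90°: 90.0° in the top view and 92.6° in the side view. It is at its stop, so I'm handing in.

```bash
python3 -c "
from h import *
r.hand_in()"
```

```text
the job is handed in; nothing more can be done
```

The jig air is shut off: the cover is fully open and the red handle is shut across its pipe. I handed the job in at about 11.6 s on the robot's clock.

- **Cover:** I pushed the lip with closed fingertips until it met its stop. The push force rose to about 15 N horizontally, 18 N in all, with no further movement, and then I backed off.
- **Red handle:** I pushed it round in an arc to its stop, ending at about 11 N horizontally, 14 N in all. After backing off, the pictures put it at 90.0° (top) and 92.6° (side).
- **Blue handle:** I never touched it. It measures about 4–9° depending on view and method, which is mostly within its possible starting angle of up to 7°.
- **Other items:** In the last pictures the plug, pad, relay and spring lie where they were at the start. I didn't measure the magnifier again, but the arm never went near it. The arm stands clear of everything.

One check disagreed: the box lay about 3 mm further back than my first estimate, and I corrected for that before pushing the handle. My first red colour mask also picked up the copper pipe and gave wrong angles, so I tightened it to get the figures above.

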